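Pull a spent wound filter cartridge and lower the heavy housing lid

TASK

The wound filter cartridge in the open steel filter housing is spent: lift it off the centre post and set it down, without dropping it, standing upright in the shallow steel drip tray. Then close the empty housing: bring the heavy hinged lid over and lower it under control until it is fully down on its gasket, never letting it fall shut. Leave the small things around the work where they are.

Things in the scene. Friction and masses are not known exactly. Their poses are not given: they have to be found in the camera images.
- housing: Open stainless filter housing, fixed. Round bowl: 136 mm outside, 126 mm inside diameter, 160 mm rim flange, black gasket on the rim 74 mm above the worktop. Origin: centre of its underside, on the worktop; z up, x from the bowl's centre to the hinge (roughly away from the robot), y along the hinge pin. Wing-nut bolts hang at 112 degrees either side of x, a capped pipe points low at -52 degrees: leave them so.
- seat (a point): Centre of the seat in the bowl at the foot of its upright centre post, 26 mm above the worktop; axes as the housing's. The post is 19 mm in diameter and its tapered tip is 86 mm above this point.
- cartridge: Spent filter cartridge: beige string-wound cylinder, 58 mm outside diameter, 80 mm high, with a 26 mm bore through it, about 0.14 kg. At the start it stands on the seat with the centre post through its bore, so it comes off only straight upward, by at least 90 mm. Its top is then 32 mm above the rim. Origin: centre of its lower end; z along its axis, up.
- tray: Shallow open stainless drip tray, fixed: 150 mm along its x and 165 mm along its y outside, 2 mm floor, 2 mm walls 18 mm high. Origin: centre of its underside, on the worktop (its floor is 2 mm higher); z up.
- lid (a joint): Angle of the domed steel lid, rad: 0 fully down on the gasket, 1.57 upright, stop at 1.95 (leaning back from the robot); it starts at 1.38 to 1.62. Heavy: 0.7 to 1 kg, centre of mass about 95 mm from the hinge. The hinge is a little stiff, so the lid stays by itself between about 1.15 and 1.65; from about 1.1 downward it falls unless held up (up to 5 N at the handle).
- lid_hinge (a point): Middle of the hinge pin at the far side of the bowl, 94 mm from the bowl's centre along the housing's x and 79 mm above the worktop. Fixed to the housing; y is the hinge pin's axis, x points away from the bowl.
- lid_handle (a point): Middle of the round cross bar of the lid's bow handle at its free edge, 200 mm from the hinge pin; topmost with the lid open, at the robot's side and 79 mm above the worktop with it down. Bar 17 mm thick, 46 mm long over its flat ends, parallel to the pin, 26 mm off the flange's edge. Pinched across its ends it turns between the fingertips. Turns with the lid: y along the pin, x towards the hinge.
- tri_clamp: Bystander: loose grey sanitary clamp, 56 x 79 x 17 mm, lying flat. Origin: centre of its underside.
- ferrule_blank: Bystander: loose grey round blanking disc, 50 mm across, 6 mm high. Origin: centre of its underside.
- beaker: Bystander: loose small glass beaker, 54 x 58 x 70 mm, upright. Origin: centre of its underside.
- vial: Bystander: loose glass vial with a white cap, 27 mm across, 72 mm high, upright. Origin: centre of its underside.
Things that resemble listed ones, but are neither listed nor needed, are in the scene too. Leave any brown look-alike of the cartridge alone.

How it is judged:
On the way, in this order (a step that is already met when the one before it is completed fails the run):
1. the cartridge is off the post and stands upright in the drip tray, let go (x of cartridge in the frame of tray between -0.05 and 0.05 m and y of cartridge in the frame of tray between -0.057 and 0.057 m and z of cartridge in the frame of tray below 0.008 m and angle between cartridge's own z axis and vertical below 0.12 rad and linear speed of cartridge below 0.03 m/s and contact force between the fingers and cartridge below 0.1 N), for 0.2 s.
2. the lid is fully down (value of joint lid below 0.02 rad), for 0.2 s.
At the end, for the whole second after the job is handed in: The cartridge stands upright (within 0.12 rad) on the floor of the drip tray, wholly inside its walls, at rest and let go; the lid is fully down (within 0.02 rad of closed) (all of step 1 and value of joint lid below 0.02 rad and contact force between the arm and cartridge below 0.1 N); the robot touches nothing.
It fails at once if the lid falls shut: it turns faster than 1.8 rad/s in the last 0.4 rad before it is down (value of joint lid below 0.4 rad and velocity of joint lid below -1.8 rad/s).
It fails at once if the cartridge is dropped: it falls free of the fingers faster than 0.5 m/s (from more than about 13 mm) (linear speed of cartridge above 0.5 m/s and contact force between the fingers and cartridge below 0.1 N).
It fails at once if a bystander (clamp, blanking disc, beaker or vial) is moved by more than 30 mm or tipped (distance of any of tri_clamp, ferrule_blank, beaker, vial from where it was at the start of the episode above 0.03 m or angle between any of beaker, vial's own z axis and vertical above 0.5 rad).
It also fails if it takes over 67 s, if anything falls off the work surface, if the arm or the gripper's body presses on something with over 40 N, if the wrist force passes 120 N, or if a joint passes its speed limit or range.

ROBOT

A 6-joint arm with a two-finger parallel gripper is mounted at the origin on a cart in front of the work surface, level with it; the furniture and walls round the work are solid. World frame = base frame: x ahead of the robot, y to its left, z up, the work surface at z = 0. Lengths are in m, angles in rad, forces in N, time in s.
With the tool pointing down it reaches from about 0.35 to 0.85 m from the base axis. Payload 8.1 kg.
Tool frame: the origin (TCP) lies midway between the tips of the shut fingers; the grasp point (between the pads) lies 19 mm behind it (robot.grip_point_offset is the distance from the TCP to the grasp point, in m); z points along the fingers, y is the line along which they close (so a half turn about z gives the same grasp; the last joint's range is limited). The gripper opens to 93 mm and grips with 3 to 60 N. Pads are 15 mm wide; open, the fingers measure 128 mm over their backs; the gripper's body (75 mm by 188 mm) begins 65 mm behind the grasp point.
Start: joints at [-1.335, 0.13, 1.488, -0, 1.523, -0.085], TCP at [0.189, -0.569, 0.219] pointing down, gripper open.
Joint ranges: [-2.96, 2.96], [-0.89, 2.26], [0.02, 2.5], [-1.34, 4.48], [0, 2.73], [-2.66, 2.66]. Speed limits (rad/s): [2.39, 2.39, 2.79, 3.14, 3.14, 3.14].

INTERFACE

Orientations are given as a rotation vector (axis times angle).
In Python, from plant import robot, read_camera, job gives the robot as it stands.
- The arm moves only by the shell command python3 -m inch 'ROWS' [FORCE]. ROWS is JSON, one flat list of numbers, 5 for each row, row after row: the shift along the world's x, y, z in mm, then the turn about the world's z in degrees, then the opening in per cent of the stroke, from 0 (shut) to 100 (fully open). In form: [dx, dy, dz, yaw, hand, dx, dy, dz, yaw, hand, ...]. A call has 1 to 10 rows; each row is the pose to reach, as a shift and turn from the pose commanded when the call began; what a row does not reach only later rows make up. A row lasts 1/12 s, in which the tool goes at most 41.7 mm and 7.16 degrees, less where a joint would pass 70% of its speed; a pose out of reach is approached as far as the arm can. A call with a gripper value outside its range is refused whole. The fingers move at their own pace and stop on an object; FORCE is the grip in N (left out, the last holds). Time passes only in rows, so rows that repeat a pose let the fingers close. It gives the time, the measured TCP pose, the force, the opening and the grip force at its end, in the units of the state.
- robot.read_state(): the state, without advancing time (a new reading comes with each control period).
- read_camera(name): name is "side" or "top"; returns a dict with "image" (420x560x3 uint8, blue, green, red), "K" (3x3 intrinsics, pixels), "D" ([k1, k2, p1, p2, k3] as OpenCV has them; the pictures are not rectified), "extrinsics" (4x4, takes a point from world to camera coordinates). Camera axes: x right, y down, z forward; pixel columns grow to the right and rows downward; lengths in m; the calibration is good to about 2 mm. A picture is of the moment at which its call begins. There is no depth.
- job.close_job(): hands the job in; it is judged then, once.
The state is a dict: "t": time; "q": joint angles; "dq": joint speeds; "joint_torque": joint torques, N m; "tool_pos": TCP position; "orientation": TCP orientation; "force": force on the tool from outside, world axes, zero at the start; "wrist_torque": the same for the moment, N m; "opening": finger opening in m; "gripper_force": force on a finger pad.
Only numpy, scipy, OpenCV 4.12 (cv2) and the standard library are available. Lean on these libraries where they do the work, as an engineer would, in place of code of your own. Each camera call takes 0.05 s, during which the arm holds its last target. There are 200 camera calls.

## Working session

There is one attempt and no reset: what is moved stays moved. The work goes in short steps, Python scripts to look and compute and a shell command to move; the robot and the scene stay as the last step left them, time stands still between calls to the robot, and variables do not carry over. Pictures are saved under pics/ and viewed, at most 10 in all, crops included, and the job is handed in when it is done.

```bash
ls; mkdir -p pics; python3 - <<'E'
from plant import robot, read_camera
import cv2,numpy as np,pickle
d={}
for n in("side","top"):
    c=read_camera(n); d[n]=c; cv2.imwrite(f"pics/{n}0.png",c["image"]); print(n,c["K"],c["D"],np.round(c["extrinsics"],4))
pickle.dump(d,open("c0.pkl","wb"))
s=robot.read_state(); print(s["tool_pos"],s["orientation"],s["opening"],s["t"])
E
```

```text
pics
side [[459.74395724   0.         283.81123282]
 [  0.         459.74395724 207.54476779]
 [  0.           0.           1.        ]] [-0.05113568  0.          0.          0.          0.        ] [[ 0.9506 -0.3104  0.0012 -0.4296]
 [-0.2209 -0.6794 -0.6997  0.3037]
 [ 0.218   0.6649 -0.7144  0.7047]
 [ 0.      0.      0.      1.    ]]
top [[489.09617513   0.         275.02936887]
 [  0.         489.09617513 214.02694307]
 [  0.           0.           1.        ]] [0.05401571 0.         0.         0.         0.        ] [[-0.007  -1.      0.0011  0.2401]
 [-0.984   0.0067 -0.1781  0.5287]
 [ 0.1781 -0.0024 -0.984   0.9897]
 [ 0.      0.      0.      1.    ]]
[ 0.18907404 -0.56888606  0.21769005] [-3.09963326e+00 -5.01483767e-01  2.45720888e-04] 0.0926632019314784 0.1
```

View pics/side0.png

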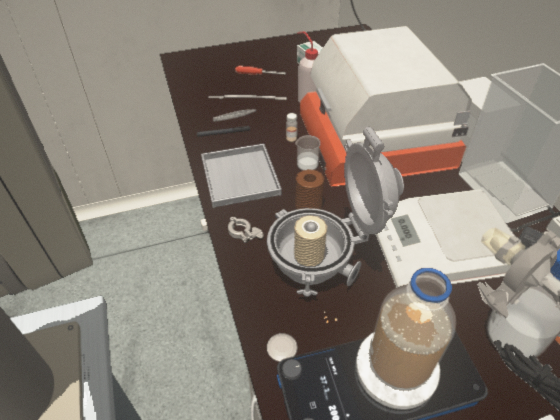

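View pics/top0.png

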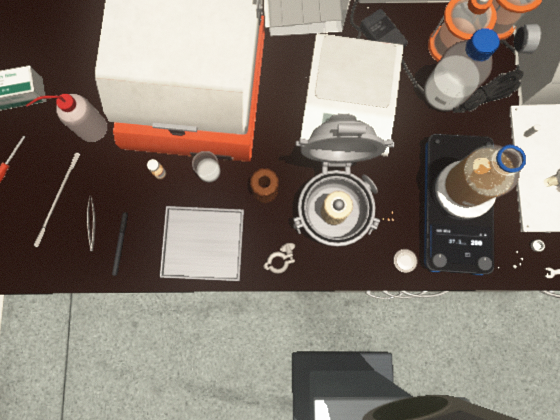

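```bash
cat > h.py <<'E'
import cv2,numpy as np
def ray(c,uv):
    p=cv2.undistortPoints(np.array([[uv]],float),np.array(c["K"],float),np.array(c["D"],float))[0,0]
    E=np.array(c["extrinsics"]);R=E[:3,:3];o=-R.T@E[:3,3]
    return o,R.T@np.array([p[0],p[1],1.])
def onz(c,uv,z):
    o,d=ray(c,uv);return o+d*(z-o[2])/d[2]
def tri(c1,a,c2,b):
    o1,d1=ray(c1,a);o2,d2=ray(c2,b)
    d1/=np.linalg.norm(d1);d2/=np.linalg.norm(d2)
    s=np.linalg.lstsq(np.c_[d1,-d2],o2-o1,rcond=None)[0]
    p,q=o1+s[0]*d1,o2+s[1]*d2
    return (p+q)/2,np.linalg.norm(p-q)
def proj(c,P):
    E=np.array(c["extrinsics"]);r=cv2.Rodrigues(E[:3,:3])[0]
    return cv2.projectPoints(np.array([P],float),r,E[:3,3],np.array(c["K"],float),np.array(c["D"],float))[0].reshape(-1,2)
E
python3 - <<'E'
import pickle,cv2,numpy as np
from h import *
d=pickle.load(open("c0.pkl","rb"));s,t=d["side"],d["top"]
p=onz(t,(338,207),.106);print("cart",p, tri(t,(338.5,206),s,(311,227)))
# tray mask: grey interior
im=t["image"];h=cv2.cvtColor(im,cv2.COLOR_BGR2GRAY)
m=np.zeros_like(h);m[195:290,150:255]=(h[195:290,150:255]>70)
cs,_=cv2.findContours(m,0,1);c=max(cs,key=cv2.contourArea);r=cv2.minAreaRect(c);print(r)
b=cv2.boxPoints(r)
B=np.array([onz(t,q,.018) for q in b]);print(B,B.mean(0),np.linalg.norm(np.diff(B,axis=0),axis=1))
for n,q in(("ferr",(405,261)),("clamp",(280,260))):print(n,onz(t,q,.006))
a=cv2.resize(im[100:250,270:410],None,fx=4,fy=4,interpolation=cv2.INTER_CUBIC)
cv2.imwrite("pics/tc.png",a)
cv2.imwrite("pics/sc.png",cv2.resize(s["image"][120:300,255:415],None,fx=3.3,fy=3.3,interpolation=cv2.INTER_CUBIC))
E
```

```text
cart [0.53318049 0.11046139 0.106     ] (array([0.53655495, 0.10938037, 0.10833759]), np.float64(0.00358208229996202))
((201.31207275390625, 243.19482421875), (80.8602294921875, 73.28507995605469), 3.3664605617523193)
[[0.40064381 0.4840685  0.018     ]
 [0.55902279 0.48052537 0.018     ]
 [0.54731016 0.30451171 0.018     ]
 [0.38909377 0.31288825 0.018     ]] [0.47401763 0.39549846 0.018     ] [0.1584186  0.17640293 0.15843798]
ferr [ 0.43282466 -0.04362299  0.006     ]
clamp [0.43646574 0.22632053 0.006     ]
```

View pics/tc.png

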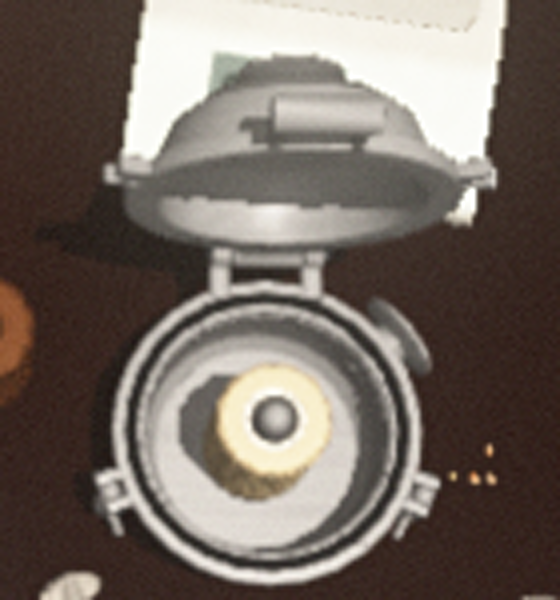

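View pics/sc.png

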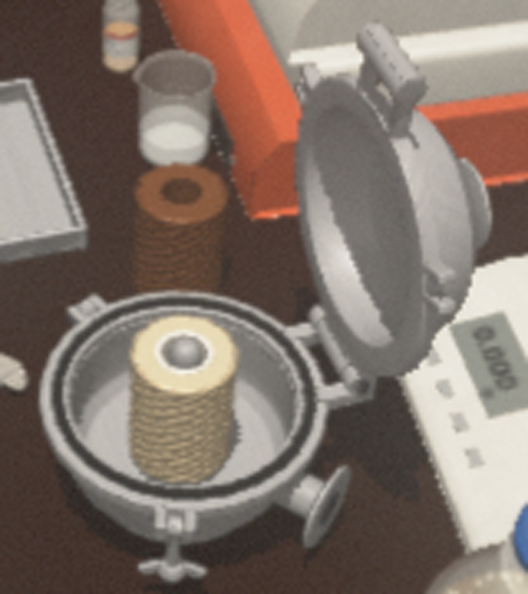

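Top crop: rim ellipse centred near px (337,208), post tip (338.5,204.5), handle bar from (339,129) to (366,130). Side crop: cartridge top (310.5,226), handle bar middle near (374,139).

```bash
python3 - <<'E'
import pickle,cv2,numpy as np
from h import *
d=pickle.load(open("c0.pkl","rb"));s,t=d["side"],d["top"]
T=lambda u,v:(270+u/4,100+v/4)
S=lambda u,v:(255+u/3.3,120+v/3.3)
print("tip",tri(t,T(274,416),s,S(185,348)))
print("carttop",tri(t,T(274,412),s,S(184,354)),onz(t,T(274,412),.106),onz(s,S(184,354),.106))
# rim flange extremes in top at z~.07 : left 113, right 420, top 283?, bottom 584
L,R,B=[onz(t,T(*q),.070) for q in((113,430),(420,430),(267,584))]
print("rim",L,R,B,(L+R)/2,"cx from B",B[0]+.08)
L,R,B,A=[onz(s,S(*q),.070) for q in((42,390),(327,400),(195,495),(185,292))]
print("rim side",(L+R)/2,np.linalg.norm(L-R),(A+B)/2,np.linalg.norm(A-B))
print("handle mid",tri(t,T(329,117),s,S(393,62)))
print("ends",tri(t,T(274,115),s,S(375,36)),tri(t,T(384,120),s,S(410,92)))
a,b=onz(t,T(222,262),.079),onz(t,T(318,262),.079);print("hinge",a,b)
for q in ((105,173),(492,178)):print("lid ears",onz(t,T(*q),.18))
for q in ((110,490),(430,495)):print("wing",onz(t,T(*q),.06))
im=s["image"];h=cv2.cvtColor(im,cv2.COLOR_BGR2GRAY)
# tray in side view
for q in((202,152),(267,146),(280,195),(219,205)):print("tray",onz(s,q,.018))
# tray in top: floor interior
for q in((164,207),(243,209),(240,280),(161,278)):print("trayT",onz(t,q,.018))
for n,q in(("beaker",(206,172)),("brown",(264,183))):print(n,onz(t,q,.04))
E
```

```text
tip (array([0.53836848, 0.11001075, 0.11173101]), np.float64(0.00044403161944311215))
carttop (array([0.53958497, 0.10967975, 0.10748607]), np.float64(0.002887396358066488)) [0.54134326 0.10921835 0.106     ] [0.53860918 0.11087197 0.106     ]
rim [0.53970996 0.18819504 0.07      ] [0.53860475 0.02911422 0.07      ] [0.45888619 0.11066734 0.07      ] [0.53915735 0.10865463 0.07      ] cx from B 0.538886190178253
rim side [0.54074894 0.11181737 0.07      ] 0.15917847841266936 [0.54566585 0.11617153 0.07      ] 0.14946372316874534
handle mid (array([0.63247182, 0.10613203, 0.28319318]), np.float64(0.002131790111686084))
ends (array([0.63414193, 0.12894318, 0.28188133]), np.float64(0.0023168259590008607)) (array([0.63047194, 0.08330393, 0.28314639]), np.float64(0.001214587813097055))
hinge [0.62697367 0.13036699 0.079     ] [0.62656966 0.08030764 0.079     ]
lid ears [0.64215122 0.19570886 0.18      ]
lid ears [0.63807407 0.01341965 0.18      ]
wing [0.50977348 0.18974437 0.06      ]
wing [0.50604565 0.02332404 0.06      ]
tray [0.4052683  0.49436453 0.018     ]
tray [0.56137539 0.46788896 0.018     ]
tray [0.53902084 0.29354083 0.018     ]
tray [0.40550127 0.30462671 0.018     ]
trayT [0.55287492 0.47837819 0.018     ]
trayT [0.54729919 0.30631106 0.018     ]
trayT [0.39360512 0.3119014  0.018     ]
trayT [0.39933406 0.47937942 0.018     ]
beaker [0.62518894 0.38531625 0.04      ]
brown [0.5999413  0.25981606 0.04      ]
```

```bash
python3 -m inch '[0,0,60,0,100, 30,60,80,-5,100, 50,97,80,-10,100, 70,136,80,-15,100, 90,175,80,-20,100, 108,210,80,-20,100, 126,244,80,-20,100, 144,280,80,-20,100, 162,315,80,-20,100, 180,350,80,-20,100]'; python3 -m inch '[18,35,0,0,80, 36,70,0,0,80, 54,105,0,0,80, 72,140,0,0,80, 90,175,0,0,80, 110,213,0,0,80, 130,253,0,0,80, 150,292,0,0,80, 170,329,0,0,80, 170,329,0,0,80]'; python3 -c "
from plant import robot;import numpy as np;from scipy.spatial.transform import Rotation as R
s=robot.read_state();M=R.from_rotvec(s['orientation']).as_matrix();print(s['t'],s['tool_pos'],M.round(3),np.round(s['q'],2),s['force'])"
```

```text
t: 0.93
tool_pos: [0.3578, -0.2401, 0.2984]
orientation: [-3.141, 0.045, 0.0]
force: [1.0, -0.9, -0.1]
opening: 0.0929
gripper_force: 0.0
t: 1.77
tool_pos: [0.5286, 0.0923, 0.2972]
orientation: [-3.139, 0.038, 0.002]
force: [0.4, 0.3, 0.2]
opening: 0.0745
gripper_force: 0.0
1.7667 [0.52855477 0.09227716 0.29721367] [[ 1.    -0.024 -0.001]
 [-0.024 -1.     0.002]
 [-0.001 -0.002 -1.   ]] [ 0.08 -0.06  1.54  0.    1.66  1.67] [0.43281197 0.34549198 0.17430035]
```

```bash
python3 -m inch '[0,0,-35,0,80, 0,0,-70,0,80, 0,0,-105,0,80, 0,0,-140,0,80, 0,0,-150,0,80, 0,0,-155,0,80, 0,0,-155,0,80]'; python3 - <<'E'
from plant import robot,read_camera
import cv2,numpy as np
s=robot.read_state();print(s['tool_pos'])
a,b=read_camera("top")["image"][100:280,240:430],read_camera("side")["image"][100:280,220:410]
cv2.imwrite("pics/a1.png",np.vstack([cv2.resize(a,None,fx=2,fy=2)[:300],cv2.resize(b,None,fx=2,fy=2)[:300]]) if 0 else np.hstack([cv2.resize(x,None,fx=2.1,fy=2.1) for x in(a,b)]))
E
```

```text
t: 2.35
tool_pos: [0.5272, 0.0867, 0.1434]
orientation: [3.141, -0.045, -0.002]
force: [-0.0, 1.3, -0.2]
opening: 0.0742
gripper_force: 0.0
[0.52719665 0.08674847 0.14337518]
```

View pics/a1.png

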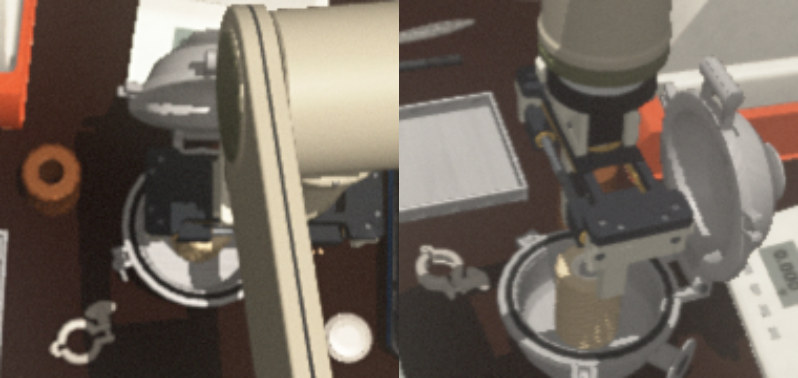

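The gripper hangs over the bowl, short by about 12 mm in x and 23 mm in y, still above the cartridge; I correct that and descend.

```bash
python3 -m inch '[12,23,0,0,80, 12,23,0,0,80, 12,23,0,0,80, 12,23,0,0,80]'; python3 -c "
from plant import robot;s=robot.read_state();print(s['tool_pos'],s['force'])"
```

```text
t: 2.78
tool_pos: [0.5405, 0.1099, 0.1454]
orientation: [-3.141, 0.044, -0.004]
force: [0.6, 0.1, 0.8]
opening: 0.0741
gripper_force: 0.0
[0.5405264  0.10986015 0.14540911] [0.61370379 0.08669331 0.75561349]
```

```bash
python3 -m inch '[-1,0,-20,0,80, -1,0,-40,0,80, -1,0,-55,0,80, -1,0,-67,0,80, -1,0,-70,0,80, -1,0,-70,0,80, -1,0,-70,0,80]'; python3 -m inch '[0,0,0,0,50, 0,0,0,0,50, 0,0,0,0,50, 0,0,0,0,50, 0,0,0,0,50, 0,0,0,0,50, 0,0,0,0,50]' 15
```

```text
t: 3.37
tool_pos: [0.5391, 0.1097, 0.0745]
orientation: [-3.141, 0.045, -0.002]
force: [-0.6, 0.4, -0.2]
opening: 0.0744
gripper_force: 0.0
t: 3.95
tool_pos: [0.5392, 0.11, 0.0745]
orientation: [-3.141, 0.044, -0.002]
force: [0.1, 0.4, 6.2]
opening: 0.0568
gripper_force: 15.0
```

```bash
python3 -m inch '[0,0,5,0,50, 0,0,15,0,50, 0,0,35,0,50, 0,0,60,0,50, 0,0,85,0,50, 0,0,110,0,50, 0,0,130,0,50, 0,0,140,0,50, 0,0,140,0,50]'; python3 - <<'E'
from plant import robot,read_camera
import cv2,numpy as np
b=read_camera("side")["image"][60:300,180:420]
cv2.imwrite("pics/a2.png",cv2.resize(b,None,fx=2,fy=2))
E
```

```text
t: 4.7
tool_pos: [0.54, 0.1101, 0.2169]
orientation: [-3.141, 0.044, -0.008]
force: [-0.1, -0.4, -1.8]
opening: 0.0567
gripper_force: 15.0
```

View pics/a2.png

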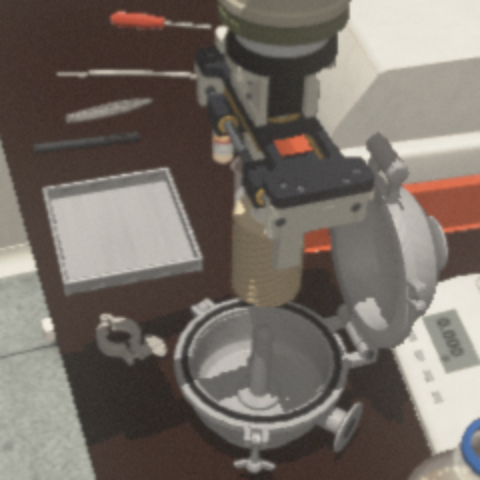

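The cartridge hangs upright in the grip, clear above the bare post. Next, over to the tray.

```bash
python3 -m inch '[-5,20,0,0,50, -12,50,0,0,50, -20,85,0,0,50, -28,120,0,0,50, -36,155,0,0,50, -44,190,0,0,50, -52,225,0,0,50, -60,258,0,0,50, -66,278,0,0,50, -66,284,0,0,50]';python3 -m inch '[0,0,0,0,50, 0,0,0,0,50]'; python3 -c "
from plant import robot;s=robot.read_state();print(s['tool_pos'],s['q'])"
```

```text
t: 5.58
tool_pos: [0.4697, 0.3965, 0.2106]
orientation: [3.14, -0.039, -0.006]
force: [-0.8, -0.2, -1.9]
opening: 0.0565
gripper_force: 15.0
t: 5.75
tool_pos: [0.4721, 0.393, 0.2118]
orientation: [3.139, -0.044, -0.003]
force: [1.3, -0.6, -1.5]
opening: 0.0567
gripper_force: 15.0
[0.47211655 0.39298953 0.21179532] [ 6.11111170e-01  1.74665838e-01  1.45186771e+00 -6.03010249e-04
  1.51795617e+00  2.20974535e+00]
```

```bash
python3 -m inch '[0,0,-30,0,50, 0,0,-60,0,50, 0,0,-90,0,50, 0,0,-115,0,50, 0,0,-135,0,50, 0,0,-147,0,50, 0,0,-154,0,50, 0,0,-154,0,50, 0,0,-154,0,50]';python3 -m inch '[0,0,-2,0,50, 0,0,-4,0,50,0,0,-5,0,50,0,0,-5,0,50]'; python3 - <<'E'
from plant import robot,read_camera
s=robot.read_state();print(s['tool_pos'],s['force'])
E
```

```text
t: 6.5
tool_pos: [0.4733, 0.3936, 0.0604]
orientation: [-3.141, 0.046, -0.001]
force: [0.8, 0.9, -0.9]
opening: 0.0565
gripper_force: 15.0
t: 6.83
tool_pos: [0.4728, 0.3941, 0.0551]
orientation: [-3.141, 0.044, -0.001]
force: [-0.1, 0.9, -1.1]
opening: 0.0567
gripper_force: 15.0
[0.47277085 0.39414166 0.05507193] [-0.06426737  0.9039314  -1.14337142]
```

```bash
python3 -m inch '[0,0,-1,0,50, 0,0,-2,0,50,0,0,-3,0,50,0,0,-3,0,50]';python3 -m inch '[0,0,-1,0,50, 0,0,-1,0,50,0,0,-2,0,50,0,0,-2,0,50]'
```

```text
t: 7.17
tool_pos: [0.4723, 0.3938, 0.0513]
orientation: [3.141, -0.044, -0.001]
force: [-0.5, -0.2, -2.2]
opening: 0.0563
gripper_force: 15.0
t: 7.5
tool_pos: [0.4728, 0.3942, 0.0504]
orientation: [-3.141, 0.044, -0.001]
force: [-1.2, -1.2, 4.1]
opening: 0.0564
gripper_force: 15.0
```

Contact with the floor (force rose from -2 to +4 N). Release and rise.

```bash
python3 -m inch '[0,0,0,0,65, 0,0,0,0,80,0,0,0,0,80,0,0,0,0,80,0,0,0,0,80]';python3 -m inch '[0,0,20,0,80, 0,0,50,0,80,0,0,85,0,80,0,0,120,0,80,0,0,160,0,80,0,0,200,0,80,0,0,235,0,80,0,0,270,0,80,0,0,300,0,80,0,0,300,0,80]'; python3 - <<'E'
from plant import robot,read_camera
import cv2,numpy as np
cv2.imwrite("pics/a3.png",np.hstack([cv2.resize(read_camera(n)["image"],(400,300),interpolation=cv2.INTER_AREA) for n in("top","side")]))
s=robot.read_state();print(s['tool_pos'],s['force'])
E
```

```text
t: 7.92
tool_pos: [0.4725, 0.3939, 0.0495]
orientation: [3.141, -0.044, -0.0]
force: [0.6, -0.1, -0.1]
opening: 0.0739
gripper_force: 0.0
t: 8.75
tool_pos: [0.4743, 0.3952, 0.3584]
orientation: [-3.134, 0.044, -0.015]
force: [0.5, 1.8, 1.5]
opening: 0.0746
gripper_force: 0.0
[0.47324209 0.39440359 0.3516506 ] [ 0.67631274  0.87868678 -0.61793421]
```

View pics/a3.png

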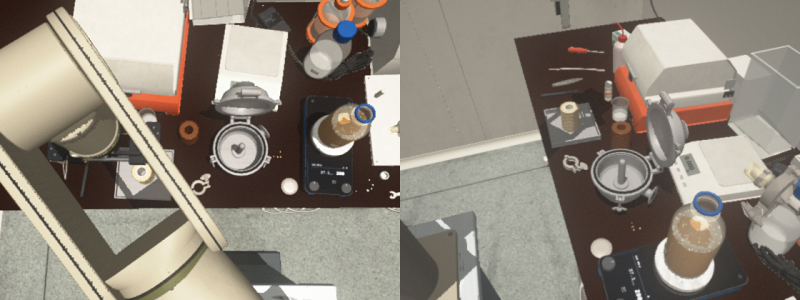

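Cartridge stands upright in the tray near its centre, post bare. Now over the handle bar.

```bash
python3 -m inch '[15,-27,12,0,80, 33,-60,12,0,80, 51,-92,12,0,80, 69,-125,12,0,80, 87,-157,12,0,80, 105,-190,12,0,80, 123,-222,12,0,80, 141,-255,12,0,80, 155,-280,12,0,80, 159,-287,12,0,80]'; python3 -m inch '[0,0,0,0,80, 0,0,0,0,80, 0,0,0,0,80]';  python3 - <<'E'
from plant import robot,read_camera
import cv2,numpy as np
from h import *
cs=read_camera("side"); b=cs["image"][60:260,280:480]
cv2.imwrite("pics/a4.png",cv2.resize(b,None,fx=3,fy=3,interpolation=cv2.INTER_CUBIC))
s=robot.read_state();print(s['tool_pos'],s['force'],s['q']); print(proj(cs,s['tool_pos']))
E
```

```text
t: 9.68
tool_pos: [0.6324, 0.1024, 0.3583]
orientation: [3.139, -0.051, -0.006]
force: [0.0, -0.1, -0.8]
opening: 0.0744
gripper_force: 0.0
t: 9.93
tool_pos: [0.6309, 0.1083, 0.3609]
orientation: [-3.141, 0.042, 0.002]
force: [-0.4, 0.7, -1.1]
opening: 0.0744
gripper_force: 0.0
[0.63084307 0.10857812 0.3612466 ] [ 0.60734117 -0.70815492  0.5525484 ] [9.00890283e-02 2.32127412e-01 1.11731377e+00 4.95973021e-04
 1.79289180e+00 1.68741844e+00]
[[379.10407449  94.53050606]]
```

View pics/a4.png

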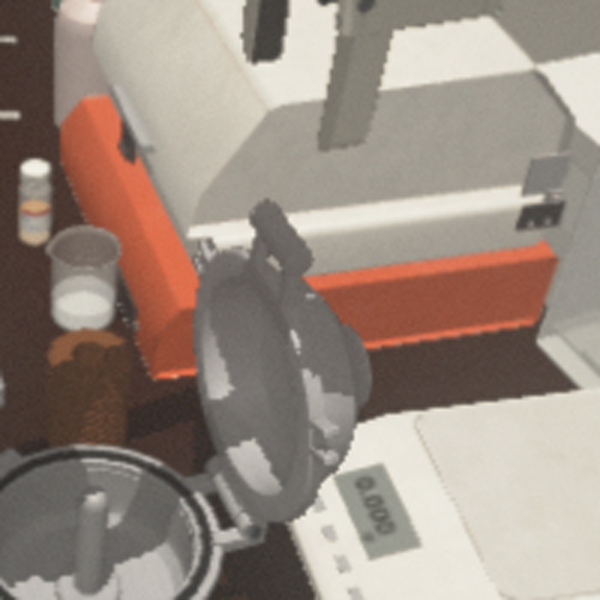

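The tips straddle the bar in line with it (bar middle at px (374,139), tips' middle (381,95), as the projection says). Descend and pinch.

```bash
python3 -m inch '[1,-1,-25,0,80, 1,-1,-50,0,80, 1,-1,-75,0,80, 1,-1,-92,0,80, 1,-1,-99,0,80, 1,-1,-99,0,80, 1,-1,-99,0,80]'; python3 -m inch '[0,0,0,0,45, 0,0,0,0,45, 0,0,0,0,45, 0,0,0,0,45, 0,0,0,0,45, 0,0,0,0,45]' 30;  python3 - <<'E'
from plant import robot,read_camera
import cv2,numpy as np
from h import *
cs=read_camera("side"); b=cs["image"][60:260,280:480]
cv2.imwrite("pics/a5.png",cv2.resize(b,None,fx=3,fy=3,interpolation=cv2.INTER_CUBIC))
s=robot.read_state();print(s['tool_pos'],s['force'],s['opening'])
E
```

```text
t: 10.57
tool_pos: [0.6324, 0.1069, 0.2635]
orientation: [-3.141, 0.042, -0.001]
force: [0.4, -0.1, 0.4]
opening: 0.0742
gripper_force: 0.0
t: 11.07
tool_pos: [0.633, 0.1082, 0.2635]
orientation: [-3.138, 0.042, -0.003]
force: [1.4, 8.7, 1.3]
opening: 0.0457
gripper_force: 30.0
[0.63306078 0.10813653 0.2635113 ] [1.49153857 8.71186317 1.37050741] 0.046114319164306514
```

View pics/a5.png

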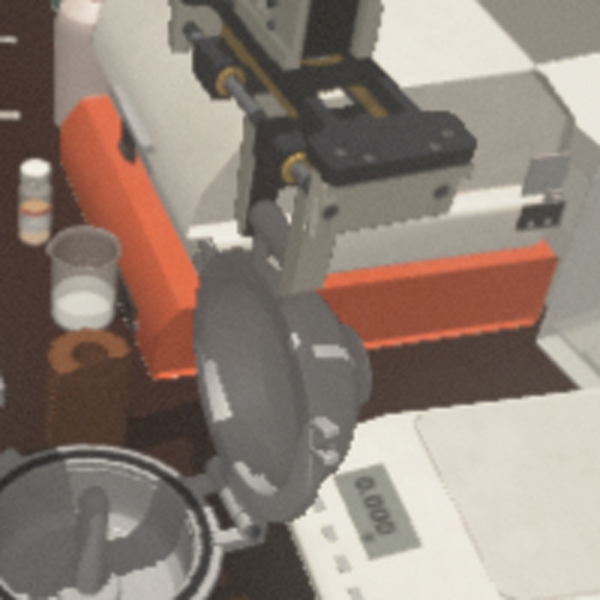

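Opening is 46 mm, the bar's length: the bar's ends are between the pads. Now follow the arc about the hinge (radius 200 mm).

```bash
python3 -m inch '[-8,1,0,0,45, -20,1,-1,0,45, -32,2,-3,0,45, -48,2,-6,0,45, -63,2,-10,0,45, -78,3,-16,0,45, -78,3,-16,0,45, -78,3,-16,0,45]' 35; python3 - <<'E'
import numpy as np
for p in np.arange(.4,1.58,.06):print(round(p,2),np.round([-200*(np.sin(p)-np.sin(.4)),-200*(np.cos(.4)-np.cos(p))],1))
E
```

```text
t: 11.78
tool_pos: [0.5539, 0.1098, 0.2478]
orientation: [-3.14, 0.043, -0.001]
force: [-4.7, 3.2, 6.1]
opening: 0.0456
gripper_force: 35.0
0.4 [-0. -0.]
0.46 [-10.9  -5. ]
0.52 [-21.5 -10.6]
0.58 [-31.7 -16.9]
0.64 [-41.6 -23.8]
0.7 [-51.  -31.2]
0.76 [-59.9 -39.2]
0.82 [-68.3 -47.8]
0.88 [-76.3 -56.8]
0.94 [-83.6 -66.3]
1.0 [-90.4 -76.2]
1.06 [-96.6 -86.4]
1.12 [-102.1  -97.1]
1.18 [-107. -108.]
1.24 [-111.3 -119.3]
1.3 [-114.8 -130.7]
1.36 [-117.7 -142.4]
1.42 [-119.8 -154.2]
1.48 [-121.3 -166.1]
1.54 [-122.  -178.1]
```

Forces are small; continuing.

```bash
python3 -m inch '[-11,0,-5,0,45, -22,0,-11,0,45, -32,1,-17,0,45, -42,1,-24,0,45, -51,1,-31,0,45, -60,1,-39,0,45, -60,1,-39,0,45, -60,1,-39,0,45]' 40;python3 -m inch '[-8,0,-9,0,45, -16,0,-18,0,45, -24,1,-27,0,45, -31,1,-37,0,45, -37,1,-47,0,45, -37,1,-47,0,45, -37,1,-47,0,45]' 45
```

```text
t: 12.45
tool_pos: [0.4932, 0.111, 0.2078]
orientation: [-3.139, 0.043, 0.003]
force: [-7.0, 4.3, 4.6]
opening: 0.0453
gripper_force: 40.0
t: 13.03
tool_pos: [0.4563, 0.1117, 0.1597]
orientation: [-3.14, 0.044, 0.004]
force: [-3.9, 5.1, -1.5]
opening: 0.0458
gripper_force: 45.0
```

```bash
python3 -m inch '[-6,0,-11,0,45, -10,0,-22,0,45, -15,0,-33,0,45, -18,0,-44,0,45, -21,0,-56,0,45, -21,0,-56,0,45]' 45;python3 -m inch '[-1,0,-8,0,45, -2,0,-16,0,45, -3,0,-24,0,45, -4,0,-30,0,45, -4,0,-36,0,45, -4,0,-36,0,45,  -4,0,-36,0,45]' 45;python3 -c "
from plant import robot;s=robot.read_state();print(s['tool_pos'],s['force'])"
```

```text
t: 13.53
tool_pos: [0.4353, 0.1121, 0.1024]
orientation: [-3.139, 0.044, 0.003]
force: [-1.6, 8.0, -4.3]
opening: 0.0454
gripper_force: 45.0
t: 14.12
tool_pos: [0.4314, 0.1122, 0.0677]
orientation: [-3.139, 0.044, 0.004]
force: [-4.2, 7.9, -3.8]
opening: 0.0456
gripper_force: 45.0
[0.43144345 0.1122115  0.06768136] [-4.19819512  7.92374464 -3.84105347]
```

```bash
python3 -m inch '[0,0,-2,0,45, 0,0,-3,0,45, 0,0,-3,0,45,0,0,-3,0,45]';python3 -m inch '[0,0,-1,0,45, 0,0,-2,0,45, 0,0,-2,0,45,0,0,-2,0,45]'
```

```text
t: 14.45
tool_pos: [0.4314, 0.1122, 0.0648]
orientation: [-3.139, 0.044, 0.004]
force: [-3.3, 8.8, -3.4]
opening: 0.0457
gripper_force: 45.0
t: 14.78
tool_pos: [0.4313, 0.1122, 0.0629]
orientation: [-3.139, 0.044, 0.004]
force: [-5.1, 7.6, -3.1]
opening: 0.0456
gripper_force: 45.0
```

```bash
python3 -m inch '[0,0,-1,0,45, 0,0,-2,0,45, 0,0,-2,0,45,0,0,-2,0,45]';python3 -m inch '[0,0,-1,0,45, 0,0,-2,0,45, 0,0,-2,0,45,0,0,-2,0,45]'; python3 -m inch '[0,0,-1,0,45, 0,0,-1,0,45, 0,0,-1,0,45]'
```

```text
t: 15.12
tool_pos: [0.4314, 0.1122, 0.0609]
orientation: [-3.139, 0.044, 0.004]
force: [-3.5, 8.0, -3.1]
opening: 0.0458
gripper_force: 45.0
t: 15.45
tool_pos: [0.4314, 0.1122, 0.0602]
orientation: [-3.139, 0.044, 0.004]
force: [-11.1, 6.8, 12.2]
opening: 0.0455
gripper_force: 45.0
t: 15.7
tool_pos: [0.4315, 0.1122, 0.0602]
orientation: [-3.139, 0.044, 0.005]
force: [-17.4, 6.2, 21.8]
opening: 0.0456
gripper_force: 45.0
```

The lid stopped at bar height 79 mm with 22 N downward: seated. Relax, release, and rise.

```bash
python3 -m inch '[0,0,1,0,45, 0,0,1,0,45, 0,0,1,0,60, 0,0,1,0,75,0,0,1,0,75,0,0,1,0,75,0,0,1,0,75]' 10;python3 -m inch '[-2,0,20,0,75, -4,0,50,0,75,-6,0,85,0,75,-8,0,120,0,75,-10,0,155,0,75,-10,0,190,0,75,-10,0,225,0,75,-10,0,225,0,75,-10,0,225,0,75]';  python3 -m inch '[-30,-30,0,0,75, -50,-60,0,0,75, -70,-95,0,0,75, -70,-130,0,0,75, -70,-165,0,0,75, -70,-200,0,0,75, -70,-200,0,0,75, -70,-200,0,0,75, -70,-200,0,0,75]'; python3 - <<'E'
from plant import robot,read_camera
import cv2,numpy as np
cv2.imwrite("pics/a6.png",np.hstack([cv2.resize(read_camera(n)["image"][100:310,y:y+280],(400,300)) for n,y in(("top",130),("side",170))]))
s=robot.read_state();print(s['tool_pos'],s['force'])
E
```

```text
t: 16.28
tool_pos: [0.4327, 0.1107, 0.0596]
orientation: [3.141, -0.045, 0.0]
force: [0.3, 0.2, -0.1]
opening: 0.069
gripper_force: 0.0
t: 17.03
tool_pos: [0.424, 0.111, 0.2873]
orientation: [-3.141, 0.045, -0.008]
force: [-0.1, 0.6, -1.4]
opening: 0.0699
gripper_force: 0.0
t: 17.78
tool_pos: [0.3521, -0.0888, 0.2833]
orientation: [-3.14, 0.046, 0.003]
force: [-0.4, 0.7, -0.1]
opening: 0.0696
gripper_force: 0.0
[ 0.35246939 -0.08799841  0.28386261] [-0.21827592  0.45354144  0.36514436]
```

View pics/a6.png

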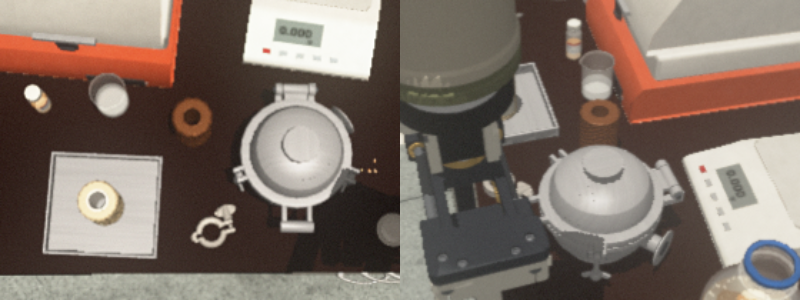

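The lid is closed on the rim, the cartridge is upright mid-tray, the bystanders have not moved, and the arm is clear.

```bash
python3 -c "
from plant import job;print(job.close_job())"
```

```text
the job is handed in; nothing more can be done
None
```

The job is handed in at about 18 s of the 67 s allowed: the cartridge stands upright near the middle of the drip tray, the lid was lowered under control onto its gasket, the arm is clear and the last picture shows the small things where they were; no verdict was returned.

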